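# Load the crown die into the light-curing unit

### The job

Press the orange release button on the white light-curing unit so that its blue tray pops out, gently stand the crowned stone die upright in the tray and let go of it, then push the tray back in, with the die aboard, until the latch clicks and keeps it shut. Work by feel: the worn latch only catches somewhat beyond the tray's shut position, and you must never push on the button, tray or casing with more than 30 N. Never tip the die over, and leave the other things on the bench where they are.

Things in the scene. Friction and masses are not known exactly. Their poses are not given: they have to be found in the camera images.
- curer: White light-curing unit fixed to the bench, 130 deep (x) x 128 wide (y) x 72 high, amber window and orange button on its roof. Origin: centre of its underside. x points from front to back (the tray comes out along -x, is pushed in along +x), y to its left, z up. Front face at x = -65 mm, with an opening 108 wide and 54 high for the tray.
- tray (a joint): How far the blue tray is out, m: about 0 latched, 0.062 popped out. A spring pushes it out (5 N shut, 3 N out); unlatched it slides fully out. To latch, push it 1 to 16 mm beyond 0 (differs by unit, not visible): resistance rises to 9 to 12 N over the latch, then drops; a stiff rubber buffer (15 N per mm) begins 1 to 3 mm past the click. Let go after the click, it springs back to about 0 and stays.
- release (a joint): How far the orange release button is pressed, in m: 0 up, 0.014 fully down (hard stop). Its spring takes 2 N at the start, 7 N at 10 mm, 9 N at the bottom. The latch lets go at about 5 to 8 mm. It dips and rises again as the tray latches.
- release_top (a point): Centre of the top of the orange round release button on the unit's roof, 30 in diameter; 90.5 above the bench when up. It moves with the button.
- tray_floor (a point): Centre of the upper side of the blue tray's floor, where the die is to stand; moves with the tray. Floor 66 (x) x 94 (y), 8 above the bench, 4 high lips at the sides, 8 at the back; the front panel rises to 50 above the bench. With the tray out this point lies 47 in front of the unit's front face and 32 behind the front panel's inner face. Axes as curer.
- tray_front (a point): Centre of the outer face of the blue tray's flat front panel (106 wide, 47 high, 6 thick, a pale mark at its middle), 26 above the bench; push here. It moves with the tray and stands 23 in front of the unit's front face when latched. Axes as curer.
- die_mid (a point): Centre, half-way up, of the stone die with the white crown: a tan block 24 (x) x 20 (y) x 26 high, with a white crown 18 in diameter and 12 high on top, 38 high in all; this point is 19 above its underside. It stands on the cream slab. About 35 g.
- slab: Cream porcelain mixing slab, 110 (x) x 85 (y) x 12, fixed to the bench; origin: centre of its underside. The crowned die starts on it.
- burr_block: Loose matte black burr block, 75 x 55 x 32, burrs sticking up to 54. Origin: centre of its underside. Leave it alone.
- sprue_base: Loose heavy nickel-plated sprue former base, round, 76 diameter, 36 high. Origin: centre of its underside. Leave it alone.
- tray_a: Loose blue die tray, 90 x 66 x 18, with a bare tan die (35 high) standing in it. Origin: centre of its underside. Leave it alone.
- tray_b: Loose empty blue die tray, 90 x 66 x 18. Origin: centre of its underside. Leave it alone.
- die_bare: Loose bare tan die, no crown, 35 high, standing in the blue tray tray_a. Origin: centre of its underside. Leave it alone.
Not all that is in view belongs to the job. What is shaped like the part that bears die_mid but pink or red is not meant.

How it is judged:
By the outcome, as a careful person would: the job done as asked, in the order asked, and still so for the second after the job is handed in, with the robot touching nothing.
It also fails if it takes over 67 s, if anything falls off the work surface, if the arm or the gripper's body presses on something with over 40 N, if the wrist force passes 120 N, or if a joint passes its speed limit or range.

### The arm

A 6-joint arm with a two-finger parallel gripper is mounted at the origin on the work surface. World frame = base frame: x ahead of the robot, y to its left, z up, the work surface at z = 0. Lengths are in m, angles in rad, forces in N, time in s.
With the tool pointing down it reaches from about 0.25 to 0.775 m from the base axis. Payload 4 kg.
Tool frame: the origin (TCP) lies where the fingers leave the gripper's body, on its centre line; the fingertips stand 97 mm ahead of it and the grasp point (between the pads) lies 78 mm ahead of it; z points along the fingers, y is the line along which they close (so a half turn about z gives the same grasp; the last joint's range is limited). The gripper opens to 94 mm and grips with 3 to 60 N. Pads are 16 mm wide; open, the fingers measure 119 mm over their backs; the gripper's body (75 mm by 177 mm) begins 78 mm behind the grasp point.
Start: joints at [-1.228, 0.087, 1.371, -0, 1.684, -0.103], TCP at [0.237, -0.496, 0.303] pointing down, gripper open.
Joint ranges: [-3.1, 3.1], [-0.76, 2.03], [0.27, 2.55], [-1.08, 4.22], [0.17, 2.65], [-2.57, 2.57]. Speed limits (rad/s): [2.79, 2.79, 3.14, 3.14, 3.14, 3.14].

### API

Orientations are given as [roll, pitch, yaw] about the fixed x, y, z axes, in that order (R = Rz(yaw) Ry(pitch) Rx(roll)).
In Python, from bench import robot, eyes gives the robot as it stands. The module is installed in compiled form; this text tells all that it offers.
- The arm moves only by the tool carry_out, never from a script. Its argument "deltas" is a list of rows, each an object of numbers: "dx", "dy", "dz": the shift along the tool's x, y, z each as a share of 0.02 m, from -1 to 1; "wx", "wy", "wz": the turn, a rotation vector about the tool's x, y, z each as a share of 0.12 rad, from -1 to 1; "gripper": the closure in counts, from 0 (fully open) to 255 (shut). In form: [{"dx": .., "dy": .., "dz": .., "wx": .., "wy": .., "wz": .., "gripper": ..}, ...]. A call has 1 to 20 rows; each row shifts and turns the commanded pose from where the row before left it, along the tool's axes as they then stand; what a row does not reach is not made up. A row lasts 1/12 s, in which the tool goes at most 41.7 mm and 7.16 degrees, less where a joint would pass 70% of its speed; a pose out of reach is approached as far as the arm can. A call with a number of a shift or a turn outside -1 to 1 is refused whole. A call with a gripper value outside its range is refused whole. The fingers move at their own pace and stop on an object; the grip force is fixed at half the most. Time passes only in rows, so rows that do not move let the fingers close. It gives the time, the measured TCP pose, the force, the opening and the grip force at its end, in the units of the state.
- robot.get_obs(): the state, without advancing time (a new reading comes with each control period).
- eyes.snapshot(name): name is "side" or "top"; returns the picture (480x640x3 uint8, red, green, blue); there is no depth.
- eyes.get_calibration(name): a dict with "fovy" (degrees; the focal length in pixels is half the picture's height over the tangent of half this angle, whatever the lens; pixels are square), "cx", "cy" (the principal point, pixels), "k1" (the pictures are not rectified: a ray, as slopes to the right and down, at radius r is drawn at 1 + k1 r^2 times it, then the intrinsics apply), "R" (3x3) and "t" (3): a world point X has camera coordinates R X + t. Camera axes: x right, y down, z forward; pixel columns grow to the right and rows downward; lengths in m; the calibration is good to about 2 mm. A picture is of the moment at which its call begins. get_calibration takes no time and is no camera call.
- robot.close_job(): hands the job in; it is judged then, once.
The state is a dict: "time": time; "joint_positions": joint angles; "qvel": joint speeds; "joint_torque": joint torques, N m; "tool_pos": TCP position; "ee_rot": TCP orientation; "wrist_force": force on the tool from outside, world axes, zero at the start; "wrist_torque": the same for the moment, N m; "width": finger opening in m; "finger_force": force on a finger pad.
Only numpy, scipy, OpenCV 4.12 (cv2) and the standard library are available. Lean on these libraries where they do the work, as an engineer would, in place of code of your own. Each camera call takes 0.05 s, during which the arm holds its last target. There are 200 camera calls.

## Working session

There is one attempt and no reset: what is moved stays moved. The work goes in short steps, Python scripts to look and compute and a tool call to move; the robot and the scene stay as the last step left them, time stands still between calls to the robot, and variables do not carry over. Pictures are saved under pics/ and viewed, at most 10 in all, crops included, and the job is handed in when it is done.

Besides the shell and the picture viewer there is one more tool, called as a command line: name --argument value ..., lists and objects as JSON in quotes. carry_out: Moves the arm, as the interface text tells. Shift numbers are shares of 0.02 m and turn numbers shares of 0.12 rad, none past 1 either way. Its arguments: {"type":"object","properties":{"deltas":{"type":"array","items":{"type":"object","properties":{"dx":{"type":"number"},"dy":{"type":"number"},"dz":{"type":"number"},"wx":{"type":"number"},"wy":{"type":"number"},"wz":{"type":"number"},"gripper":{"type":"number"}}}}},"required":["deltas"]}

```bash
mkdir -p pics; cat > h.py <<'E'
import numpy as np, cv2
from bench import robot, eyes
def snap(n,f):
    im=eyes.snapshot(n); cv2.imwrite('pics/'+f+'.png',im[:,:,::-1]); return im
def cam(n):
    c=eyes.get_calibration(n); f=240/np.tan(np.radians(c['fovy'])/2)
    K=np.array([[f,0,c['cx']],[0,f,c['cy']],[0,0,1]]); return K,np.array([c['k1'],0,0,0.]),np.array(c['R']),np.array(c['t'])
def ray(n,uv):
    K,d,R,t=cam(n); p=cv2.undistortPoints(np.array([[uv]],float),K,d)[0,0]
    return -R.T@t, R.T@np.array([p[0],p[1],1])
def onz(n,uv,z):
    o,d=ray(n,uv); return o+d*(z-o[2])/d[2]
def proj(n,X):
    K,d,R,t=cam(n); return cv2.projectPoints(np.array([X],float),cv2.Rodrigues(R)[0],t,K,d)[0][0,0]
E
python3 - <<'E'
from h import *
snap('top','t0'); snap('side','s0')
for n in('top','side'):
    K,d,R,t=cam(n); print(n,K[0,0],d[0],(-R.T@t).round(3),R.round(2).tolist())
o=robot.get_obs(); print(o['time'],o['tool_pos'],o['ee_rot'],o['wrist_force'],o['width'])
E
```

```text
top 481.4409645282808 -0.10878266308367052 [ 0.444 -0.     1.153] [[-0.01, -1.0, 0.01], [-0.99, 0.01, -0.12], [0.12, -0.01, -0.99]]
side 509.25554776529873 -0.02246447740145461 [0.188 0.795 0.65 ] [[-0.9, -0.43, -0.02], [-0.21, 0.48, -0.85], [0.38, -0.77, -0.52]]
0.1 [ 0.23703992 -0.49596679  0.3016636 ] [-3.13967411e+00 -1.77576667e-04  4.45799203e-01] [1.45697645 0.03436274 0.32255066] 0.09386056457556308
```

View pics/t0.png

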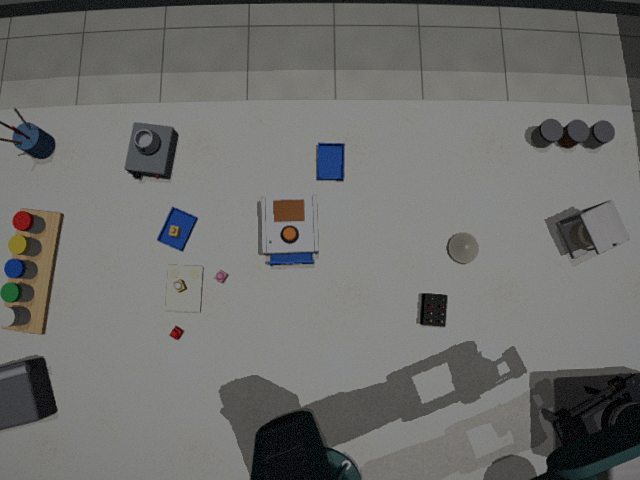

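View pics/s0.png

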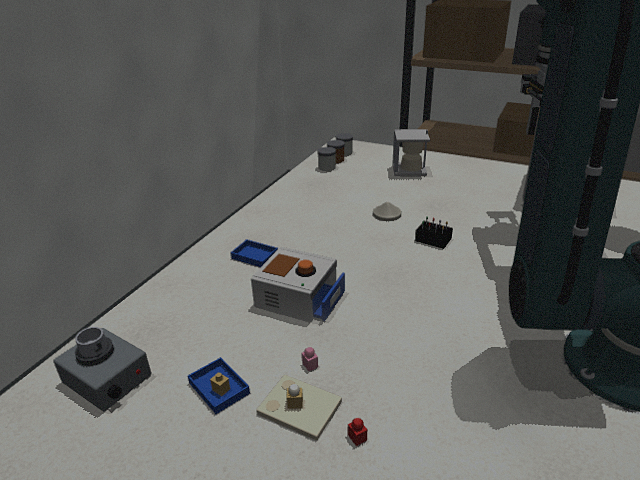

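Top view: the curer is at about (289,225), with its button at (289,234) and blue front at (291,259). The crowned die is at (180,285) on the slab, with pink and red decoys at (221,276) and (176,332). Next I'll measure these.

```bash
python3 - <<'E'
from h import *
T=cv2.imread('pics/t0.png');S=cv2.imread('pics/s0.png')
up=lambda im,x,y,w,h,W,H:cv2.resize(im[y:y+h,x:x+w],(W,H),interpolation=cv2.INTER_CUBIC)
c=np.zeros((600,800,3),np.uint8)
c[:300,:400]=up(T,160,270,40,30,400,300); c[:300,400:]=up(S,270,370,60,45,400,300)
c[300:,:400]=up(T,245,185,100,75,400,300)
c[300:,400:]=up(T,245,205,100,75,400,300); cv2.imwrite('pics/c0.png',c)
def comps(im,lo,hi,box):
    x,y,w,h=box; m=cv2.inRange(cv2.cvtColor(im,cv2.COLOR_BGR2HSV),lo,hi); mm=np.zeros_like(m); mm[y:y+h,x:x+w]=m[y:y+h,x:x+w]
    n,l,s,ce=cv2.connectedComponentsWithStats(mm)
    return [(s[i].tolist(),ce[i],cv2.minAreaRect(np.argwhere(l==i)[:,::-1].astype(np.float32))) for i in range(1,n) if s[i][4]>15]
for nm,im,box in(('top',T,(255,190,70,80)),('side',S,(250,240,100,80))):
    print(nm,'orange')
    for r in comps(im,(5,150,60),(18,255,255),box): print(r)
    print('blue')
    for r in comps(im,(105,120,50),(125,255,255),box): print(r)
print('die tan top')
for r in comps(T,(8,60,60),(28,255,255),(168,273,24,24)):print(r)
E
```

```text
top orange
([274, 200, 30, 21, 507], array([287.95857988, 210.12623274]), ((288.3015441894531, 210.2374267578125), (19.649616241455078, 28.80833625793457), 87.61405944824219))
([283, 227, 13, 14, 147], array([289.14965986, 233.26530612]), ((289.0, 233.5), (13.0, 12.0), 90.0))
blue
([268, 253, 46, 12, 429], array([290.8997669 , 258.16083916]), ((290.3404846191406, 258.1504821777344), (10.131377220153809, 45.09176254272461), 87.27368927001953))
side orange
([264, 255, 35, 21, 387], array([280.90180879, 264.75710594]), ((280.9723815917969, 264.531005859375), (18.934370040893555, 30.892921447753906), 41.633541107177734))
([299, 260, 14, 9, 92], array([304.98913043, 264.15217391]), ((305.5, 264.0), (13.0, 8.0), 0.0))
blue
([250, 245, 28, 18, 263], array([259.75285171, 253.42585551]), ((262.6402587890625, 254.23780822753906), (27.166156768798828, 15.570847511291504), 6.340191841125488))
([313, 273, 31, 43, 335], array([324.51343284, 296.2358209 ]), ((325.7737731933594, 292.0885314941406), (17.86506462097168, 48.785377502441406), 23.629379272460938))
die tan top
([173, 280, 13, 12, 53], array([179.94339623, 285.67924528]), ((179.1000213623047, 285.7000427246094), (11.180339813232422, 8.497057914733887), 63.43495178222656))
```

View pics/c0.png

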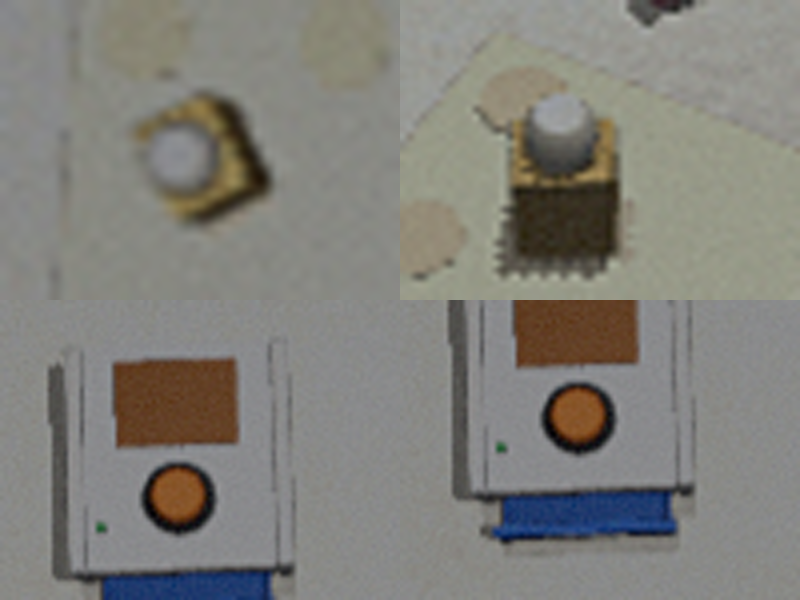

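The crops show the die's crown top at pixel (178.2,285.5). Its block is turned about 25° in the picture, and the roof's front edge is near row 252.

```bash
python3 - <<'E'
from h import *
def tri(a,b):
    o1,d1=ray('top',a);o2,d2=ray('side',b)
    s=np.linalg.lstsq(np.stack([d1,-d2],1),o2-o1,rcond=None)[0]
    return ((o1+s[0]*d1)+(o2+s[1]*d2))/2, np.linalg.norm(o1+s[0]*d1-o2-s[1]*d2)
np.set_printoptions(precision=4,suppress=True)
print('button top',onz('top',(289.15,233.3),.0905),onz('side',(305.5,263.5),.0905),tri((289.15,233.3),(305.3,263.5)))
T=cv2.imread('pics/t0.png')
def rect(lo,hi,box,z):
    x,y,w,h=box;m=cv2.inRange(cv2.cvtColor(T,cv2.COLOR_BGR2HSV),lo,hi)[y:y+h,x:x+w]
    ys,xs=np.nonzero(m); c,cnt=None,cv2.findContours(m,0,1)[0]; cnt=max(cnt,key=cv2.contourArea)[:,0]+[x,y]
    P=np.array([onz('top',p,z)[:2] for p in cnt]); return cv2.minAreaRect((P*1000).astype(np.float32)),np.array([onz('top',p,z)[:2] for p in cv2.boxPoints(cv2.minAreaRect(cnt.astype(np.float32)))])
print('window',rect((5,150,60),(18,255,255),(268,195,40,30),.073))
print('blue',rect((105,120,50),(125,255,255),(262,250,60,20),.05))
# front roof edge, by strongest row gradient per column; left/right roof edges
g=cv2.GaussianBlur(cv2.cvtColor(T,cv2.COLOR_BGR2HSV)[:,:,1],(0,0),.8).astype(float)
e=[]
for c in range(272,310,2):
    d=np.diff(g[246:258,c]);k=d.argmax();k=min(max(k,1),9);q=d[k-1:k+2];off=.5*(q[0]-q[2])/(q[0]-2*q[1]+q[2]+1e-9);e.append((c,246.5+k+off))
P=np.array([onz('top',p,.072)[:2] for p in e]);f=np.polyfit(P[:,1],P[:,0],1);print('front edge x=',f,'yaw',np.degrees(np.arctan(-f[0])),np.std(P[:,0]-np.polyval(f,P[:,1])))
b=T.astype(int); # panel front edge: lowest blue row
e=[]
for c in range(272,312,2):
    s=g[255:272,c];d=np.diff(s);k=min(max(d.argmin(),1),14);q=d[k-1:k+2];e.append((c,255.5+k+.5*(q[0]-q[2])/(q[0]-2*q[1]+q[2]+1e-9)))
P=np.array([onz('top',p,.05)[:2] for p in e]);f=np.polyfit(P[:,1],P[:,0],1);print('panel outer top',f,'yaw',np.degrees(np.arctan(-f[0])),np.std(P[:,0]-np.polyval(f,P[:,1])))
print('crown',onz('top',(178.2,285.4),.05),onz('side',(270+163/6.67,370+112/6.67),.05),tri((178.2,285.4),(270+163/6.67,370+112/6.67)))
for p in((135,135),(212,97),(250,183),(190,220)):print('corner',onz('top',(160+p[0]/10-.5,270+p[1]/10-.5),.038))
for p in((512,183),(616,181),(515,122),(612,118)):print('scorner',onz('side',(270+(p[0]-400)/6.67-.5,370+p[1]/6.67-.5),.038))
E
```

```text
button top [0.592  0.058  0.0905] [0.5903 0.0612 0.0905] (array([0.5924, 0.0581, 0.088 ]), np.float64(7.146816161879661e-05))
window (((647.59716796875, 60.736656188964844), (45.51008224487305, 65.61376190185547), 1.8951685428619385), array([[0.6692, 0.0946],
       [0.6714, 0.0288],
       [0.6259, 0.0272],
       [0.6238, 0.0926]]))
blue (((540.02734375, 57.583675384521484), (23.368864059448242, 103.54419708251953), 2.224078416824341), array([[0.5497, 0.11  ],
       [0.5537, 0.0063],
       [0.5303, 0.0054],
       [0.5263, 0.1088]]))
front edge x= [-0.0306  0.5516] yaw 1.7512690805125852 0.00032258092302017043
panel outer top [-0.0331  0.5299] yaw 1.8936170644141141 0.0006504255280181129
crown [0.4793 0.3161 0.05  ] [0.4784 0.3197 0.05  ] (array([0.4796, 0.3171, 0.0469]), np.float64(0.0005481240471824088))
corner [0.4853 0.332  0.038 ]
corner [0.494  0.3139 0.038 ]
corner [0.474  0.3046 0.038 ]
corner [0.4655 0.3186 0.038 ]
scorner [0.4859 0.3336 0.038 ]
scorner [0.4642 0.323  0.038 ]
scorner [0.4943 0.317  0.038 ]
scorner [0.474  0.3065 0.038 ]
```

carry_out --deltas '[{"dx":1,"dy":-0.62,"gripper":255},{"dx":1,"dy":-0.62,"gripper":255},{"dx":1,"dy":-0.62,"gripper":255},{"dx":1,"dy":-0.62,"gripper":255},{"dx":1,"dy":-0.62,"gripper":255},{"dx":1,"dy":-0.62,"gripper":255},{"dx":1,"dy":-0.62,"gripper":255},{"dx":1,"dy":-0.62,"gripper":255},{"dx":1,"dy":-0.62,"gripper":255},{"dx":1,"dy":-0.62,"gripper":255},{"dx":1,"dy":-0.62,"gripper":255},{"dx":1,"dy":-0.62,"gripper":255},{"dx":1,"dy":-0.62,"gripper":255},{"dx":1,"dy":-0.62,"gripper":255}]'

```text
invalid input
```

carry_out --deltas '[{"dx":1,"dy":-0.62,"dz":0.3,"gripper":255},{"dx":1,"dy":-0.62,"dz":0.3,"gripper":255},{"dx":1,"dy":-0.62,"dz":0.3,"gripper":255},{"dx":1,"dy":-0.62,"dz":0.3,"gripper":255},{"dx":1,"dy":-0.62,"dz":0.3,"gripper":255},{"dx":1,"dy":-0.62,"dz":0.3,"gripper":255},{"dx":1,"dy":-0.62,"dz":0.3,"gripper":255},{"dx":1,"dy":-0.62,"dz":0.3,"gripper":255},{"dx":1,"dy":-0.62,"dz":0.3,"gripper":255},{"dx":1,"dy":-0.62,"dz":0.3,"gripper":255},{"dx":1,"dy":-0.62,"dz":0.3,"gripper":255},{"dx":1,"dy":-0.62,"dz":0.3,"gripper":255},{"dx":1,"dy":-0.62,"dz":0.3,"gripper":255},{"dx":1,"dy":-0.62,"dz":0.3,"gripper":255},{"gripper":255},{"gripper":255}]'

```text
invalid input
```

carry_out --deltas '[{"dx":1,"dy":-0.62,"dz":0,"wx":0,"wy":0,"wz":0,"gripper":255},{"dx":1,"dy":-0.62,"dz":0,"wx":0,"wy":0,"wz":0,"gripper":255}]'

```text
time: 0.27
tool_pos: [0.2622, -0.4566, 0.3015]
ee_rot: [-3.14, -0.0, 0.444]
wrist_force: [0.1, -1.0, -0.7]
width: 0.0839
finger_force: 0.0
```

carry_out --deltas '[{"dx":1,"dy":-0.62,"dz":0,"wx":0,"wy":0,"wz":0,"gripper":255},{"dx":1,"dy":-0.62,"dz":0,"wx":0,"wy":0,"wz":0,"gripper":255},{"dx":1,"dy":-0.62,"dz":0,"wx":0,"wy":0,"wz":0,"gripper":255},{"dx":1,"dy":-0.62,"dz":0,"wx":0,"wy":0,"wz":0,"gripper":255},{"dx":1,"dy":-0.62,"dz":0,"wx":0,"wy":0,"wz":0,"gripper":255},{"dx":1,"dy":-0.62,"dz":0,"wx":0,"wy":0,"wz":0,"gripper":255},{"dx":1,"dy":-0.62,"dz":0.2,"wx":0,"wy":0,"wz":0,"gripper":255},{"dx":1,"dy":-0.62,"dz":0.2,"wx":0,"wy":0,"wz":0,"gripper":255},{"dx":1,"dy":-0.62,"dz":0.2,"wx":0,"wy":0,"wz":0,"gripper":255},{"dx":1,"dy":-0.62,"dz":0.2,"wx":0,"wy":0,"wz":0,"gripper":255},{"dx":1,"dy":-0.62,"dz":0.2,"wx":0,"wy":0,"wz":0,"gripper":255},{"dx":1,"dy":-0.62,"dz":0.2,"wx":0,"wy":0,"wz":0,"gripper":255},{"dx":1,"dy":-0.62,"dz":0.2,"wx":0,"wy":0,"wz":0,"gripper":255},{"dx":1,"dy":-0.62,"dz":0.2,"wx":0,"wy":0,"wz":0,"gripper":255},{"dx":1,"dy":-0.62,"dz":0.2,"wx":0,"wy":0,"wz":0,"gripper":255},{"dx":1,"dy":-0.62,"dz":0.2,"wx":0,"wy":0,"wz":0,"gripper":255}]'

```text
time: 1.6
tool_pos: [0.466, -0.1385, 0.262]
ee_rot: [-3.141, 0.001, 0.446]
wrist_force: [0.1, -0.3, -0.1]
width: 0.0005
finger_force: 0.0
```

carry_out --deltas '[{"dx":1,"dy":-0.62,"dz":0.2,"wx":0,"wy":0,"wz":0,"gripper":255},{"dx":1,"dy":-0.62,"dz":0.2,"wx":0,"wy":0,"wz":0,"gripper":255},{"dx":1,"dy":-0.62,"dz":0.2,"wx":0,"wy":0,"wz":0,"gripper":255},{"dx":1,"dy":-0.62,"dz":0.2,"wx":0,"wy":0,"wz":0,"gripper":255},{"dx":1,"dy":-0.62,"dz":0.2,"wx":0,"wy":0,"wz":0,"gripper":255},{"dx":1,"dy":-0.62,"dz":0.2,"wx":0,"wy":0,"wz":0,"gripper":255},{"dx":1,"dy":-0.62,"dz":0.2,"wx":0,"wy":0,"wz":0,"gripper":255},{"dx":1,"dy":-0.62,"dz":0.2,"wx":0,"wy":0,"wz":0,"gripper":255},{"dx":1,"dy":-0.62,"dz":0.2,"wx":0,"wy":0,"wz":0,"gripper":255},{"dx":1,"dy":-0.62,"dz":0.2,"wx":0,"wy":0,"wz":0,"gripper":255},{"dx":0,"dy":0,"dz":0,"wx":0,"wy":0,"wz":0,"gripper":255},{"dx":0,"dy":0,"dz":0,"wx":0,"wy":0,"wz":0,"gripper":255},{"dx":0,"dy":0,"dz":0,"wx":0,"wy":0,"wz":0,"gripper":255}]'

```text
time: 2.68
tool_pos: [0.5923, 0.0581, 0.2222]
ee_rot: [3.142, 0.001, 0.446]
wrist_force: [-0.9, -1.0, 0.2]
width: 0.0005
finger_force: 0.0
```

carry_out --deltas '[{"dx":0,"dy":0,"dz":0.8,"wx":0,"wy":0,"wz":0,"gripper":255},{"dx":0,"dy":0,"dz":0.6,"wx":0,"wy":0,"wz":0,"gripper":255},{"dx":0,"dy":0,"dz":0.2,"wx":0,"wy":0,"wz":0,"gripper":255},{"dx":0,"dy":0,"dz":0.1,"wx":0,"wy":0,"wz":0,"gripper":255},{"dx":0,"dy":0,"dz":0.1,"wx":0,"wy":0,"wz":0,"gripper":255},{"dx":0,"dy":0,"dz":0.1,"wx":0,"wy":0,"wz":0,"gripper":255},{"dx":0,"dy":0,"dz":0.1,"wx":0,"wy":0,"wz":0,"gripper":255},{"dx":0,"dy":0,"dz":0,"wx":0,"wy":0,"wz":0,"gripper":255}]'

```text
time: 3.35
tool_pos: [0.5926, 0.0579, 0.1834]
ee_rot: [3.141, -0.0, 0.445]
wrist_force: [-1.7, -0.5, 2.3]
width: 0.0006
finger_force: 1.2
```

carry_out --deltas '[{"dx":0,"dy":0,"dz":0.1,"wx":0,"wy":0,"wz":0,"gripper":255},{"dx":0,"dy":0,"dz":0.1,"wx":0,"wy":0,"wz":0,"gripper":255},{"dx":0,"dy":0,"dz":0.1,"wx":0,"wy":0,"wz":0,"gripper":255},{"dx":0,"dy":0,"dz":0,"wx":0,"wy":0,"wz":0,"gripper":255},{"dx":0,"dy":0,"dz":0,"wx":0,"wy":0,"wz":0,"gripper":255}]'

```text
time: 3.77
tool_pos: [0.593, 0.0581, 0.1778]
ee_rot: [3.14, -0.001, 0.446]
wrist_force: [-2.3, -0.9, 7.1]
width: 0.0004
finger_force: 3.3
```

```bash
python3 - <<'E'
from h import *
im=snap('side','s1'); print(robot.get_obs()['wrist_force'])
m=cv2.inRange(cv2.cvtColor(im,cv2.COLOR_RGB2HSV),(105,120,50),(125,255,255)); print((m[262:330,305:400]>0).sum())
ys,xs=np.nonzero(m[262:340,305:420]);print(xs.min()+305,xs.max()+305,ys.min()+262,ys.max()+262)
E
```

```text
[-2.19910011 -2.13293566  6.72868314]
948
314 368 279 324
```

carry_out --deltas '[{"dx":0,"dy":0,"dz":-0.6,"wx":0,"wy":0,"wz":0,"gripper":255},{"dx":0,"dy":0,"dz":-0.9,"wx":0,"wy":0,"wz":0,"gripper":200},{"dx":0,"dy":0,"dz":-1,"wx":0,"wy":0,"wz":0,"gripper":92},{"dx":0.03,"dy":-0.9,"dz":-0.5,"wx":0,"wy":0,"wz":0,"gripper":92},{"dx":0.03,"dy":-1,"dz":0,"wx":0,"wy":0,"wz":0,"gripper":92},{"dx":0.03,"dy":-1,"dz":0,"wx":0,"wy":0,"wz":0,"gripper":92},{"dx":0.03,"dy":-1,"dz":0,"wx":0,"wy":0,"wz":0,"gripper":92},{"dx":0.03,"dy":-1,"dz":0,"wx":0,"wy":0,"wz":0,"gripper":92},{"dx":0.03,"dy":-1,"dz":0,"wx":0,"wy":0,"wz":0,"gripper":92},{"dx":0.03,"dy":-1,"dz":0,"wx":0,"wy":0,"wz":0,"gripper":92},{"dx":0.03,"dy":-1,"dz":0,"wx":0,"wy":0,"wz":0,"gripper":92},{"dx":0.03,"dy":-1,"dz":0,"wx":0,"wy":0,"wz":0,"gripper":92},{"dx":0.03,"dy":-1,"dz":0,"wx":0,"wy":0,"wz":0,"gripper":92},{"dx":0.03,"dy":-1,"dz":0,"wx":0,"wy":0,"wz":0,"gripper":92},{"dx":0.03,"dy":-1,"dz":0.5,"wx":0,"wy":0,"wz":0,"gripper":92},{"dx":0.06,"dy":-1,"dz":0.7,"wx":0,"wy":0,"wz":0,"gripper":92},{"dx":0.06,"dy":-0.9,"dz":0.8,"wx":0,"wy":0,"wz":0,"gripper":92},{"dx":0,"dy":-0.4,"dz":0.8,"wx":0,"wy":0,"wz":0,"gripper":92},{"dx":0,"dy":0,"dz":0,"wx":0,"wy":0,"wz":0,"gripper":92}]'

```text
time: 5.4
tool_pos: [0.4763, 0.3198, 0.1765]
ee_rot: [-3.141, 0.007, 0.449]
wrist_force: [-0.2, -0.6, -0.9]
width: 0.0601
finger_force: 0.0
```

```bash
python3 - <<'E'
from h import *
im=snap('side','s2'); cv2.imwrite('pics/s2c.png',cv2.resize(im[270:450,200:440],(800,600),interpolation=cv2.INTER_CUBIC)[:,:,::-1])
o=robot.get_obs();print(o['tool_pos'],o['width'],o['wrist_force'])
E
```

```text
[0.47753744 0.31912689 0.17839222] 0.06038910211986996 [-0.28672153 -0.28235081  0.17962294]
```

View pics/s2c.png

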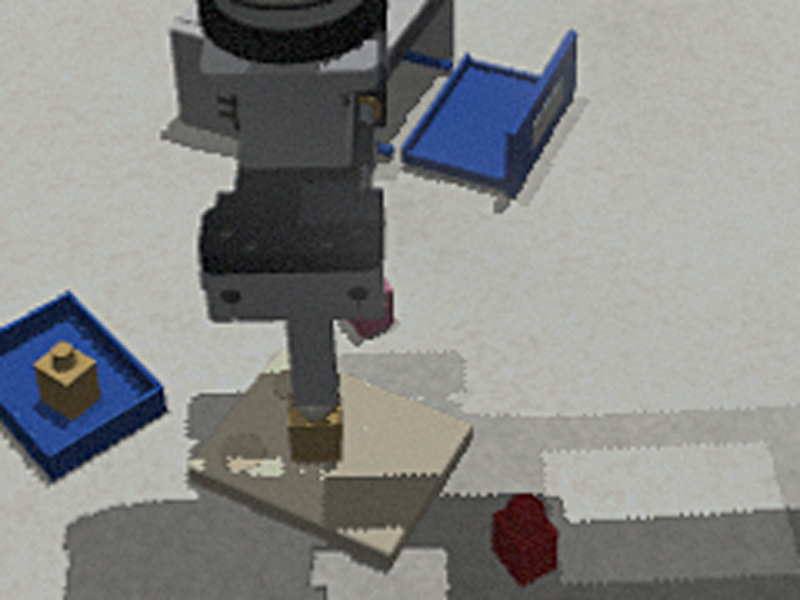

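The tray is out, at about (490,120) in the crop. The fingers line up over the die at (315,435), so I'm descending and gripping.

carry_out --deltas '[{"dx":0.07,"dy":0.09,"dz":0.6,"wx":0,"wy":0,"wz":0,"gripper":92},{"dx":0,"dy":0,"dz":0.8,"wx":0,"wy":0,"wz":0,"gripper":92},{"dx":0,"dy":0,"dz":0.8,"wx":0,"wy":0,"wz":0,"gripper":92},{"dx":0,"dy":0,"dz":0.6,"wx":0,"wy":0,"wz":0,"gripper":92},{"dx":0,"dy":0,"dz":0.3,"wx":0,"wy":0,"wz":0,"gripper":92},{"dx":0,"dy":0,"dz":0.1,"wx":0,"wy":0,"wz":0,"gripper":92},{"dx":0,"dy":0,"dz":0,"wx":0,"wy":0,"wz":0,"gripper":92},{"dx":0,"dy":0,"dz":0,"wx":0,"wy":0,"wz":0,"gripper":130},{"dx":0,"dy":0,"dz":0,"wx":0,"wy":0,"wz":0,"gripper":160},{"dx":0,"dy":0,"dz":0,"wx":0,"wy":0,"wz":0,"gripper":180},{"dx":0,"dy":0,"dz":0,"wx":0,"wy":0,"wz":0,"gripper":200},{"dx":0,"dy":0,"dz":0,"wx":0,"wy":0,"wz":0,"gripper":220},{"dx":0,"dy":0,"dz":0,"wx":0,"wy":0,"wz":0,"gripper":255},{"dx":0,"dy":0,"dz":0,"wx":0,"wy":0,"wz":0,"gripper":255}]'

```text
time: 6.62
tool_pos: [0.481, 0.3179, 0.1168]
ee_rot: [3.142, -0.0, 0.446]
wrist_force: [-0.2, 0.0, -0.1]
width: 0.0198
finger_force: 30.0
```

carry_out --deltas '[{"dx":0,"dy":0,"dz":-0.4,"wx":0,"wy":0,"wz":0,"gripper":255},{"dx":0,"dy":0,"dz":-0.8,"wx":0,"wy":0,"wz":0,"gripper":255},{"dx":0,"dy":0,"dz":-1,"wx":0,"wy":0,"wz":0,"gripper":255},{"dx":0,"dy":0,"dz":-1,"wx":0,"wy":0,"wz":0,"gripper":255},{"dx":0,"dy":0,"dz":-0.6,"wx":0,"wy":0,"wz":0,"gripper":255},{"dx":0,"dy":0,"dz":0,"wx":0,"wy":0,"wz":0,"gripper":255},{"dx":0,"dy":0,"dz":0,"wx":0,"wy":0,"wz":0,"gripper":255}]'

```text
time: 7.2
tool_pos: [0.4812, 0.318, 0.1934]
ee_rot: [3.142, -0.002, 0.446]
wrist_force: [-0.1, 0.1, -0.1]
width: 0.0199
finger_force: 30.0
```

```bash
python3 - <<'E'
from h import *
im=snap('top','t3');np.set_printoptions(precision=4,suppress=True)
m=cv2.inRange(cv2.cvtColor(im,cv2.COLOR_RGB2HSV),(105,120,40),(125,255,255))
m[:248]=0;m[310:]=0;m[:,:255]=0;m[:,335:]=0
ys,xs=np.nonzero(m);print(xs.min(),xs.max(),ys.min(),ys.max(),len(xs))
print('panel outer', [onz('top',(c,np.nonzero(m[:,c])[0].max()+.5),.05)[:2] for c in range(272,312,8)])
print('floor sides', [(onz('top',(np.nonzero(m[r])[0].min()-.5,r),.012)[1],onz('top',(np.nonzero(m[r])[0].max()+.5,r),.012)[1]) for r in range(258,276,4)])
cr=np.zeros((600,800,3),np.uint8)
cr[:,:400]=cv2.resize(im[215:305,260:320],(400,600),interpolation=3)
s=eyes.snapshot('side');cr[:,400:]=cv2.resize(s[225:345,240:320],(400,600),interpolation=3)
cr[:,400:]=cv2.resize(s[230:380,270:370],(400,600),interpolation=3)
cv2.imwrite('pics/c3.png',cr[:,:,::-1]);o=robot.get_obs();print(o['tool_pos'],o['width'])
E
```

```text
269 314 253 290 1251
panel outer [array([0.4663, 0.0998]), array([0.4661, 0.0815]), array([0.4682, 0.0632]), array([0.4681, 0.045 ]), array([0.4679, 0.0267])]Traceback (most recent call last):
  File "<stdin>", line 7, in <module>
    return umr_minimum(a, axis, None, out, keepdims, initial, where)
ValueError: zero-size array to reduction operation minimum which has no identity
```

carry_out --deltas '[{"dx":0,"dy":0,"dz":0,"wx":0,"wy":0,"wz":0.65,"gripper":255},{"dx":0,"dy":0,"dz":0,"wx":0,"wy":0,"wz":0.9,"gripper":255},{"dx":0,"dy":0,"dz":0,"wx":0,"wy":0,"wz":0.9,"gripper":255},{"dx":0,"dy":0,"dz":0,"wx":0,"wy":0,"wz":0.7,"gripper":255},{"dx":0.05,"dy":0.5,"dz":0,"wx":0,"wy":0,"wz":0.3,"gripper":255},{"dx":0.05,"dy":1,"dz":0,"wx":0,"wy":0,"wz":0,"gripper":255},{"dx":0.05,"dy":1,"dz":0,"wx":0,"wy":0,"wz":0,"gripper":255},{"dx":0.05,"dy":1,"dz":0,"wx":0,"wy":0,"wz":0,"gripper":255},{"dx":0.05,"dy":1,"dz":0,"wx":0,"wy":0,"wz":0,"gripper":255},{"dx":0.05,"dy":1,"dz":0,"wx":0,"wy":0,"wz":0,"gripper":255},{"dx":0.05,"dy":1,"dz":0,"wx":0,"wy":0,"wz":0,"gripper":255},{"dx":0.05,"dy":1,"dz":0,"wx":0,"wy":0,"wz":0,"gripper":255},{"dx":0.05,"dy":1,"dz":0,"wx":0,"wy":0,"wz":0,"gripper":255},{"dx":0.05,"dy":1,"dz":0,"wx":0,"wy":0,"wz":0,"gripper":255},{"dx":0.05,"dy":1,"dz":0,"wx":0,"wy":0,"wz":0,"gripper":255},{"dx":0.05,"dy":1,"dz":0,"wx":0,"wy":0,"wz":0,"gripper":255},{"dx":0.05,"dy":1,"dz":0,"wx":0,"wy":0,"wz":0,"gripper":255},{"dx":0.05,"dy":0.63,"dz":0,"wx":0,"wy":0,"wz":0,"gripper":255},{"dx":0,"dy":0,"dz":0,"wx":0,"wy":0,"wz":0,"gripper":255},{"dx":0,"dy":0,"dz":0,"wx":0,"wy":0,"wz":0,"gripper":255}]'

```text
time: 8.92
tool_pos: [0.5033, 0.0554, 0.192]
ee_rot: [-3.141, 0.001, 0.031]
wrist_force: [0.1, -0.1, -0.3]
width: 0.0197
finger_force: 30.0
```

```bash
python3 - <<'E'
from h import *
s=snap('side','s4');c=cv2.resize(s[230:350,240:400],(800,600),interpolation=3)
cv2.imwrite('pics/c4.png',c[:,:,::-1]);o=robot.get_obs();print(o['tool_pos'],o['ee_rot'],o['width'])
E
```

```text
[0.50337725 0.05605701 0.19213591] [-3.14092565e+00  1.04224306e-03  3.16309360e-02] 0.01966703541530362
```

View pics/c4.png

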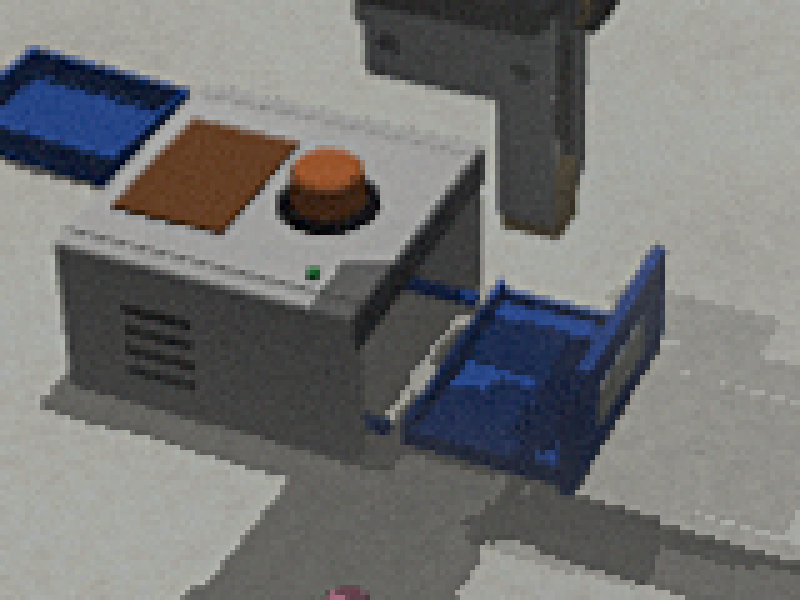

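The view shows the die held between the fingertips at (540,215), directly above the open tray at (515,380). Lowering it now.

carry_out --deltas '[{"dx":0,"dy":0,"dz":0.5,"wx":0,"wy":0,"wz":0,"gripper":255},{"dx":0,"dy":0,"dz":0.8,"wx":0,"wy":0,"wz":0,"gripper":255},{"dx":0,"dy":0,"dz":0.8,"wx":0,"wy":0,"wz":0,"gripper":255},{"dx":0,"dy":0,"dz":0.7,"wx":0,"wy":0,"wz":0,"gripper":255},{"dx":0,"dy":0,"dz":0.5,"wx":0,"wy":0,"wz":0,"gripper":255},{"dx":0,"dy":0,"dz":0.3,"wx":0,"wy":0,"wz":0,"gripper":255},{"dx":0,"dy":0,"dz":0.1,"wx":0,"wy":0,"wz":0,"gripper":255},{"dx":0,"dy":0,"dz":0.1,"wx":0,"wy":0,"wz":0,"gripper":255},{"dx":0,"dy":0,"dz":0,"wx":0,"wy":0,"wz":0,"gripper":255},{"dx":0,"dy":0,"dz":0,"wx":0,"wy":0,"wz":0,"gripper":255}]'

```text
time: 9.8
tool_pos: [0.5042, 0.0559, 0.1174]
ee_rot: [3.141, -0.002, 0.032]
wrist_force: [0.3, -0.6, -0.7]
width: 0.0197
finger_force: 30.0
```

carry_out --deltas '[{"dx":0,"dy":0,"dz":0.1,"wx":0,"wy":0,"wz":0,"gripper":255},{"dx":0,"dy":0,"dz":0.05,"wx":0,"wy":0,"wz":0,"gripper":255},{"dx":0,"dy":0,"dz":0,"wx":0,"wy":0,"wz":0,"gripper":255},{"dx":0,"dy":0,"dz":0,"wx":0,"wy":0,"wz":0,"gripper":255}]'

```text
time: 10.13
tool_pos: [0.5037, 0.0558, 0.1138]
ee_rot: [3.142, -0.0, 0.032]
wrist_force: [-0.4, 0.7, 0.0]
width: 0.0197
finger_force: 30.0
```

carry_out --deltas '[{"dx":0,"dy":0,"dz":0.04,"wx":0,"wy":0,"wz":0,"gripper":255},{"dx":0,"dy":0,"dz":0,"wx":0,"wy":0,"wz":0,"gripper":255},{"dx":0,"dy":0,"dz":0,"wx":0,"wy":0,"wz":0,"gripper":255}]'

```text
time: 10.38
tool_pos: [0.5036, 0.0558, 0.1128]
ee_rot: [3.142, 0.0, 0.032]
wrist_force: [-0.3, 0.4, 0.3]
width: 0.02
finger_force: 30.0
```

carry_out --deltas '[{"dx":0,"dy":0,"dz":0.03,"wx":0,"wy":0,"wz":0,"gripper":255},{"dx":0,"dy":0,"dz":0,"wx":0,"wy":0,"wz":0,"gripper":255},{"dx":0,"dy":0,"dz":0,"wx":0,"wy":0,"wz":0,"gripper":255}]'

```text
time: 10.63
tool_pos: [0.5037, 0.0558, 0.1128]
ee_rot: [3.141, -0.0, 0.032]
wrist_force: [-1.4, 0.1, 4.4]
width: 0.0197
finger_force: 30.0
```

carry_out --deltas '[{"dx":0,"dy":0,"dz":-0.02,"wx":0,"wy":0,"wz":0,"gripper":255},{"dx":0,"dy":0,"dz":0,"wx":0,"wy":0,"wz":0,"gripper":255},{"dx":0,"dy":0,"dz":0,"wx":0,"wy":0,"wz":0,"gripper":198},{"dx":0,"dy":0,"dz":0,"wx":0,"wy":0,"wz":0,"gripper":190},{"dx":0,"dy":0,"dz":0,"wx":0,"wy":0,"wz":0,"gripper":175},{"dx":0,"dy":0,"dz":0,"wx":0,"wy":0,"wz":0,"gripper":150},{"dx":0,"dy":0,"dz":0,"wx":0,"wy":0,"wz":0,"gripper":130},{"dx":0,"dy":0,"dz":0,"wx":0,"wy":0,"wz":0,"gripper":130},{"dx":0,"dy":0,"dz":0,"wx":0,"wy":0,"wz":0,"gripper":130},{"dx":0,"dy":0,"dz":-0.4,"wx":0,"wy":0,"wz":0,"gripper":130},{"dx":0,"dy":0,"dz":-0.8,"wx":0,"wy":0,"wz":0,"gripper":130},{"dx":0,"dy":0,"dz":-1,"wx":0,"wy":0,"wz":0,"gripper":130},{"dx":0,"dy":0,"dz":-1,"wx":0,"wy":0,"wz":0,"gripper":130},{"dx":0,"dy":0,"dz":-0.8,"wx":0,"wy":0,"wz":0,"gripper":130},{"dx":0,"dy":0,"dz":0,"wx":0,"wy":0,"wz":0,"gripper":130}]'

```text
time: 11.88
tool_pos: [0.5057, 0.0559, 0.1975]
ee_rot: [3.141, -0.009, 0.032]
wrist_force: [1.1, -0.0, 1.5]
width: 0.046
finger_force: 0.0
```

```bash
python3 - <<'E'
from h import *
s=snap('side','s5');c=cv2.resize(s[230:350,240:400],(800,600),interpolation=3)
cv2.imwrite('pics/c5.png',c[:,:,::-1]);o=robot.get_obs();print(o['tool_pos'],o['ee_rot'],o['width'])
E
```

```text
[0.50487619 0.05587423 0.19529732] [ 3.14134087 -0.00555806  0.03178675] 0.046171952809894536
```

View pics/c5.png

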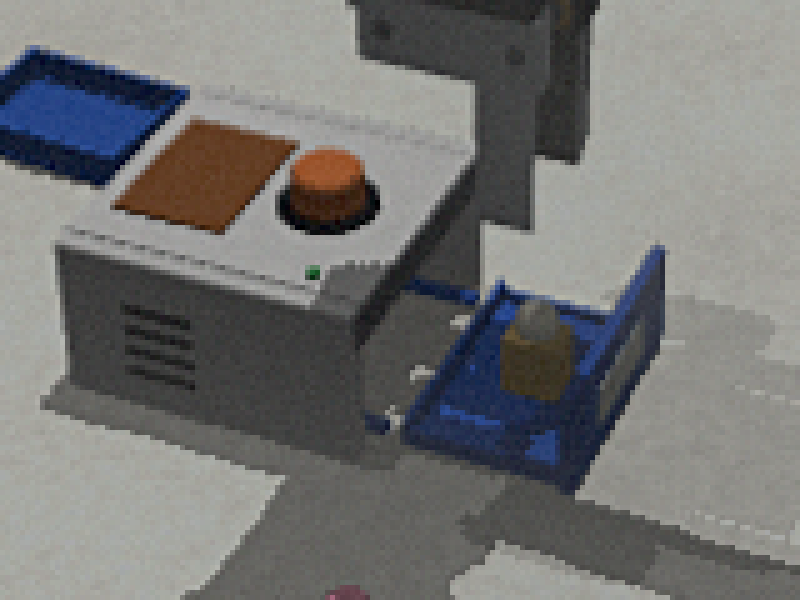

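The die stands upright in the tray at (538,350), with the gripper clear of it. Next I'm closing the fingers and moving in front of the panel.

carry_out --deltas '[{"dx":-0.5,"dy":0,"dz":0,"wx":0,"wy":0,"wz":0,"gripper":255},{"dx":-1,"dy":0,"dz":0,"wx":0,"wy":0,"wz":0,"gripper":255},{"dx":-1,"dy":0,"dz":0,"wx":0,"wy":0,"wz":0,"gripper":255},{"dx":-1,"dy":0,"dz":0,"wx":0,"wy":0,"wz":0,"gripper":255},{"dx":-0.5,"dy":0,"dz":0,"wx":0,"wy":0,"wz":0,"gripper":255},{"dx":0,"dy":0,"dz":0.5,"wx":0,"wy":0,"wz":0,"gripper":255},{"dx":0,"dy":0,"dz":1,"wx":0,"wy":0,"wz":0,"gripper":255},{"dx":0,"dy":0,"dz":1,"wx":0,"wy":0,"wz":0,"gripper":255},{"dx":0,"dy":0,"dz":0.8,"wx":0,"wy":0,"wz":0,"gripper":255},{"dx":0,"dy":0,"dz":0.6,"wx":0,"wy":0,"wz":0,"gripper":255},{"dx":0,"dy":0,"dz":0.2,"wx":0,"wy":0,"wz":0,"gripper":255},{"dx":0,"dy":0,"dz":0,"wx":0,"wy":0,"wz":0,"gripper":255},{"dx":0,"dy":0,"dz":0,"wx":0,"wy":0,"wz":0,"gripper":255}]'

```text
time: 13.02
tool_pos: [0.4239, 0.0533, 0.1104]
ee_rot: [3.142, 0.0, 0.032]
wrist_force: [-0.5, 0.0, 0.0]
width: 0.0003
finger_force: 0.0
```

carry_out --deltas '[{"dx":0.4,"dy":0,"dz":0,"wx":0,"wy":0,"wz":0,"gripper":255},{"dx":0.4,"dy":0,"dz":0,"wx":0,"wy":0,"wz":0,"gripper":255},{"dx":0.3,"dy":0,"dz":0,"wx":0,"wy":0,"wz":0,"gripper":255},{"dx":0.1,"dy":0,"dz":0,"wx":0,"wy":0,"wz":0,"gripper":255},{"dx":0.1,"dy":0,"dz":0,"wx":0,"wy":0,"wz":0,"gripper":255},{"dx":0.1,"dy":0,"dz":0,"wx":0,"wy":0,"wz":0,"gripper":255},{"dx":0.1,"dy":0,"dz":0,"wx":0,"wy":0,"wz":0,"gripper":255},{"dx":0.1,"dy":0,"dz":0,"wx":0,"wy":0,"wz":0,"gripper":255},{"dx":0.1,"dy":0,"dz":0,"wx":0,"wy":0,"wz":0,"gripper":255},{"dx":0,"dy":0,"dz":0,"wx":0,"wy":0,"wz":0,"gripper":255}]'

```text
time: 13.85
tool_pos: [0.458, 0.0544, 0.1107]
ee_rot: [3.142, -0.0, 0.032]
wrist_force: [0.5, -0.2, 0.1]
width: 0.0003
finger_force: 0.0
```

carry_out --deltas '[{"dx":0.1,"dy":0,"dz":0,"wx":0,"wy":0,"wz":0,"gripper":255},{"dx":0.1,"dy":0,"dz":0,"wx":0,"wy":0,"wz":0,"gripper":255},{"dx":0.1,"dy":0,"dz":0,"wx":0,"wy":0,"wz":0,"gripper":255},{"dx":0.1,"dy":0,"dz":0,"wx":0,"wy":0,"wz":0,"gripper":255},{"dx":0,"dy":0,"dz":0,"wx":0,"wy":0,"wz":0,"gripper":255},{"dx":0,"dy":0,"dz":0,"wx":0,"wy":0,"wz":0,"gripper":255}]'

```text
time: 14.35
tool_pos: [0.4655, 0.0546, 0.1105]
ee_rot: [3.142, 0.001, 0.032]
wrist_force: [-3.1, -0.6, 1.9]
width: 0.0006
finger_force: 1.7
```

carry_out --deltas '[{"dx":0.05,"dy":0,"dz":0,"wx":0,"wy":0,"wz":0,"gripper":255},{"dx":0.1,"dy":0,"dz":0,"wx":0,"wy":0,"wz":0,"gripper":255},{"dx":0.15,"dy":0,"dz":0,"wx":0,"wy":0,"wz":0,"gripper":255},{"dx":0.15,"dy":0,"dz":0,"wx":0,"wy":0,"wz":0,"gripper":255},{"dx":0.15,"dy":0,"dz":0,"wx":0,"wy":0,"wz":0,"gripper":255},{"dx":0.15,"dy":0,"dz":0,"wx":0,"wy":0,"wz":0,"gripper":255},{"dx":0.15,"dy":0,"dz":0,"wx":0,"wy":0,"wz":0,"gripper":255},{"dx":0.15,"dy":0,"dz":0,"wx":0,"wy":0,"wz":0,"gripper":255},{"dx":0.15,"dy":0,"dz":0,"wx":0,"wy":0,"wz":0,"gripper":255},{"dx":0.15,"dy":0,"dz":0,"wx":0,"wy":0,"wz":0,"gripper":255},{"dx":0.15,"dy":0,"dz":0,"wx":0,"wy":0,"wz":0,"gripper":255},{"dx":0.15,"dy":0,"dz":0,"wx":0,"wy":0,"wz":0,"gripper":255},{"dx":0.15,"dy":0,"dz":0,"wx":0,"wy":0,"wz":0,"gripper":255},{"dx":0.15,"dy":0,"dz":0,"wx":0,"wy":0,"wz":0,"gripper":255},{"dx":0.15,"dy":0,"dz":0,"wx":0,"wy":0,"wz":0,"gripper":255},{"dx":0.15,"dy":0,"dz":0,"wx":0,"wy":0,"wz":0,"gripper":255},{"dx":0.15,"dy":0,"dz":0,"wx":0,"wy":0,"wz":0,"gripper":255},{"dx":0.1,"dy":0,"dz":0,"wx":0,"wy":0,"wz":0,"gripper":255},{"dx":0,"dy":0,"dz":0,"wx":0,"wy":0,"wz":0,"gripper":255}]'

```text
time: 15.93
tool_pos: [0.516, 0.0561, 0.1105]
ee_rot: [3.141, 0.0, 0.032]
wrist_force: [-6.0, -1.6, 2.5]
width: 0.0005
finger_force: 2.3
```

```bash
python3 - <<'E'
from h import *
s=snap('side','s6');c=cv2.resize(s[230:350,240:400],(800,600),interpolation=3)
cv2.imwrite('pics/c6.png',c[:,:,::-1]);o=robot.get_obs();print(o['tool_pos'],o['ee_rot'],o['wrist_force'])
E
```

```text
[0.51592437 0.05610385 0.11051241] [3.14124163e+00 2.65217992e-04 3.17465089e-02] [-4.20147141 -0.84900683  2.05333402]
```

View pics/c6.png

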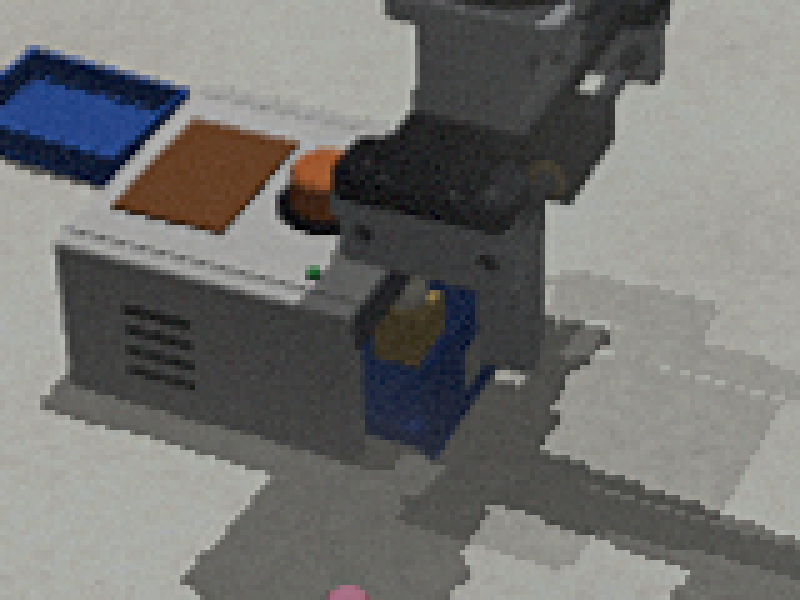

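The die is still upright in the tray as it slides in. From here I'm pushing in 1 mm steps and watching the force.

carry_out --deltas '[{"dx":0.06,"dy":0,"dz":0,"wx":0,"wy":0,"wz":0,"gripper":255},{"dx":0.06,"dy":0,"dz":0,"wx":0,"wy":0,"wz":0,"gripper":255},{"dx":0.06,"dy":0,"dz":0,"wx":0,"wy":0,"wz":0,"gripper":255},{"dx":0,"dy":0,"dz":0,"wx":0,"wy":0,"wz":0,"gripper":255},{"dx":0,"dy":0,"dz":0,"wx":0,"wy":0,"wz":0,"gripper":255}]'

```text
time: 16.4
tool_pos: [0.5187, 0.0562, 0.1105]
ee_rot: [3.141, 0.002, 0.032]
wrist_force: [-6.6, -1.2, 2.9]
width: 0.0004
finger_force: 3.4
```

carry_out --deltas '[{"dx":0.05,"dy":0,"dz":0,"wx":0,"wy":0,"wz":0,"gripper":255},{"dx":0.05,"dy":0,"dz":0,"wx":0,"wy":0,"wz":0,"gripper":255},{"dx":0,"dy":0,"dz":0,"wx":0,"wy":0,"wz":0,"gripper":255},{"dx":0,"dy":0,"dz":0,"wx":0,"wy":0,"wz":0,"gripper":255}]'

```text
time: 16.73
tool_pos: [0.5204, 0.0562, 0.1105]
ee_rot: [3.141, 0.003, 0.032]
wrist_force: [-7.6, -0.8, 4.6]
width: 0.0007
finger_force: 4.0
```

carry_out --deltas '[{"dx":0.05,"dy":0,"dz":0,"wx":0,"wy":0,"wz":0,"gripper":255},{"dx":0,"dy":0,"dz":0,"wx":0,"wy":0,"wz":0,"gripper":255},{"dx":0,"dy":0,"dz":0,"wx":0,"wy":0,"wz":0,"gripper":255}]'

```text
time: 16.98
tool_pos: [0.5213, 0.0563, 0.1105]
ee_rot: [3.141, 0.003, 0.032]
wrist_force: [-8.5, -0.6, 4.7]
width: 0.0001
finger_force: 4.1
```

carry_out --deltas '[{"dx":0.05,"dy":0,"dz":0,"wx":0,"wy":0,"wz":0,"gripper":255},{"dx":0,"dy":0,"dz":0,"wx":0,"wy":0,"wz":0,"gripper":255},{"dx":0,"dy":0,"dz":0,"wx":0,"wy":0,"wz":0,"gripper":255}]'

```text
time: 17.23
tool_pos: [0.5221, 0.0563, 0.1105]
ee_rot: [3.141, 0.004, 0.032]
wrist_force: [-8.7, -1.6, 5.0]
width: 0.0004
finger_force: 4.4
```

carry_out --deltas '[{"dx":0.05,"dy":0,"dz":0,"wx":0,"wy":0,"wz":0,"gripper":255},{"dx":0,"dy":0,"dz":0,"wx":0,"wy":0,"wz":0,"gripper":255},{"dx":0,"dy":0,"dz":0,"wx":0,"wy":0,"wz":0,"gripper":255}]'

```text
time: 17.48
tool_pos: [0.523, 0.0563, 0.1105]
ee_rot: [3.141, 0.004, 0.032]
wrist_force: [-9.3, -0.5, 5.4]
width: 0.0005
finger_force: 4.6
```

carry_out --deltas '[{"dx":0.05,"dy":0,"dz":0,"wx":0,"wy":0,"wz":0,"gripper":255},{"dx":0,"dy":0,"dz":0,"wx":0,"wy":0,"wz":0,"gripper":255},{"dx":0,"dy":0,"dz":0,"wx":0,"wy":0,"wz":0,"gripper":255}]'

```text
time: 17.73
tool_pos: [0.5239, 0.0564, 0.1105]
ee_rot: [3.141, 0.004, 0.032]
wrist_force: [-10.1, -0.7, 6.1]
width: 0.0004
finger_force: 4.8
```

carry_out --deltas '[{"dx":0.05,"dy":0,"dz":0,"wx":0,"wy":0,"wz":0,"gripper":255},{"dx":0,"dy":0,"dz":0,"wx":0,"wy":0,"wz":0,"gripper":255},{"dx":0,"dy":0,"dz":0,"wx":0,"wy":0,"wz":0,"gripper":255}]'

```text
time: 17.98
tool_pos: [0.5248, 0.0564, 0.1105]
ee_rot: [3.141, 0.005, 0.032]
wrist_force: [-9.7, -1.2, 5.6]
width: 0.0004
finger_force: 4.9
```

carry_out --deltas '[{"dx":0.05,"dy":0,"dz":0,"wx":0,"wy":0,"wz":0,"gripper":255},{"dx":0,"dy":0,"dz":0,"wx":0,"wy":0,"wz":0,"gripper":255},{"dx":0,"dy":0,"dz":0,"wx":0,"wy":0,"wz":0,"gripper":255}]'

```text
time: 18.23
tool_pos: [0.5257, 0.0564, 0.1105]
ee_rot: [3.141, 0.005, 0.032]
wrist_force: [-10.1, -1.7, 5.1]
width: 0.0004
finger_force: 5.1
```

carry_out --deltas '[{"dx":0.05,"dy":0,"dz":0,"wx":0,"wy":0,"wz":0,"gripper":255},{"dx":0,"dy":0,"dz":0,"wx":0,"wy":0,"wz":0,"gripper":255},{"dx":0,"dy":0,"dz":0,"wx":0,"wy":0,"wz":0,"gripper":255}]'

```text
time: 18.48
tool_pos: [0.5266, 0.0564, 0.1105]
ee_rot: [3.141, 0.005, 0.032]
wrist_force: [-10.7, -1.6, 6.5]
width: 0.0005
finger_force: 5.2
```

carry_out --deltas '[{"dx":0.05,"dy":0,"dz":0,"wx":0,"wy":0,"wz":0,"gripper":255},{"dx":0,"dy":0,"dz":0,"wx":0,"wy":0,"wz":0,"gripper":255},{"dx":0,"dy":0,"dz":0,"wx":0,"wy":0,"wz":0,"gripper":255}]'

```text
time: 18.73
tool_pos: [0.5275, 0.0565, 0.1105]
ee_rot: [3.141, 0.006, 0.032]
wrist_force: [-10.5, -0.7, 6.7]
width: 0.0007
finger_force: 5.5
```

carry_out --deltas '[{"dx":0.05,"dy":0,"dz":0,"wx":0,"wy":0,"wz":0,"gripper":255},{"dx":0,"dy":0,"dz":0,"wx":0,"wy":0,"wz":0,"gripper":255},{"dx":0,"dy":0,"dz":0,"wx":0,"wy":0,"wz":0,"gripper":255}]'

```text
time: 18.98
tool_pos: [0.5296, 0.0565, 0.1105]
ee_rot: [3.141, 0.002, 0.032]
wrist_force: [-5.9, -0.7, 3.2]
width: 0.0005
finger_force: 3.3
```

The force dropped from 10.5 to 5.9 N, which should be the click. I'm backing off gently.

carry_out --deltas '[{"dx":-0.1,"dy":0,"dz":0,"wx":0,"wy":0,"wz":0,"gripper":255},{"dx":-0.1,"dy":0,"dz":0,"wx":0,"wy":0,"wz":0,"gripper":255},{"dx":-0.1,"dy":0,"dz":0,"wx":0,"wy":0,"wz":0,"gripper":255},{"dx":-0.1,"dy":0,"dz":0,"wx":0,"wy":0,"wz":0,"gripper":255},{"dx":-0.1,"dy":0,"dz":0,"wx":0,"wy":0,"wz":0,"gripper":255},{"dx":-0.1,"dy":0,"dz":0,"wx":0,"wy":0,"wz":0,"gripper":255},{"dx":-0.1,"dy":0,"dz":0,"wx":0,"wy":0,"wz":0,"gripper":255},{"dx":-0.1,"dy":0,"dz":0,"wx":0,"wy":0,"wz":0,"gripper":255},{"dx":-0.1,"dy":0,"dz":0,"wx":0,"wy":0,"wz":0,"gripper":255},{"dx":0,"dy":0,"dz":0,"wx":0,"wy":0,"wz":0,"gripper":255}]'

```text
time: 19.82
tool_pos: [0.5116, 0.0562, 0.1107]
ee_rot: [3.142, 0.001, 0.032]
wrist_force: [-5.3, -1.4, 2.9]
width: 0.0002
finger_force: 2.6
```

The tray followed me back (still 5 N), so it hasn't caught. I'm pushing again, this time further past the drop until I feel the buffer.

carry_out --deltas '[{"dx":0.1,"dy":0,"dz":0,"wx":0,"wy":0,"wz":0,"gripper":255},{"dx":0.1,"dy":0,"dz":0,"wx":0,"wy":0,"wz":0,"gripper":255},{"dx":0.1,"dy":0,"dz":0,"wx":0,"wy":0,"wz":0,"gripper":255},{"dx":0.1,"dy":0,"dz":0,"wx":0,"wy":0,"wz":0,"gripper":255},{"dx":0.1,"dy":0,"dz":0,"wx":0,"wy":0,"wz":0,"gripper":255},{"dx":0.1,"dy":0,"dz":0,"wx":0,"wy":0,"wz":0,"gripper":255},{"dx":0.1,"dy":0,"dz":0,"wx":0,"wy":0,"wz":0,"gripper":255},{"dx":0.1,"dy":0,"dz":0,"wx":0,"wy":0,"wz":0,"gripper":255},{"dx":0.1,"dy":0,"dz":0,"wx":0,"wy":0,"wz":0,"gripper":255},{"dx":0,"dy":0,"dz":0,"wx":0,"wy":0,"wz":0,"gripper":255},{"dx":0,"dy":0,"dz":0,"wx":0,"wy":0,"wz":0,"gripper":255}]'

```text
time: 20.73
tool_pos: [0.5296, 0.0567, 0.1107]
ee_rot: [3.141, 0.002, 0.032]
wrist_force: [-5.4, -1.2, 2.9]
width: 0.0003
finger_force: 3.1
```

carry_out --deltas '[{"dx":0.03,"dy":0,"dz":0,"wx":0,"wy":0,"wz":0,"gripper":255},{"dx":0,"dy":0,"dz":0,"wx":0,"wy":0,"wz":0,"gripper":255},{"dx":0,"dy":0,"dz":0,"wx":0,"wy":0,"wz":0,"gripper":255}]'

```text
time: 20.98
tool_pos: [0.5303, 0.0567, 0.1107]
ee_rot: [3.141, 0.001, 0.032]
wrist_force: [-6.0, -0.4, 1.9]
width: 0.0004
finger_force: 2.8
```

carry_out --deltas '[{"dx":0.03,"dy":0,"dz":0,"wx":0,"wy":0,"wz":0,"gripper":255},{"dx":0,"dy":0,"dz":0,"wx":0,"wy":0,"wz":0,"gripper":255},{"dx":0,"dy":0,"dz":0,"wx":0,"wy":0,"wz":0,"gripper":255}]'

```text
time: 21.23
tool_pos: [0.531, 0.0568, 0.1107]
ee_rot: [3.141, 0.001, 0.032]
wrist_force: [-5.6, -1.3, 2.4]
width: 0.0005
finger_force: 2.7
```

carry_out --deltas '[{"dx":0.03,"dy":0,"dz":0,"wx":0,"wy":0,"wz":0,"gripper":255},{"dx":0,"dy":0,"dz":0,"wx":0,"wy":0,"wz":0,"gripper":255},{"dx":0,"dy":0,"dz":0,"wx":0,"wy":0,"wz":0,"gripper":255}]'

```text
time: 21.48
tool_pos: [0.5313, 0.0567, 0.1107]
ee_rot: [3.141, 0.002, 0.032]
wrist_force: [-6.1, -1.3, 3.7]
width: 0.0005
finger_force: 3.2
```

carry_out --deltas '[{"dx":0.03,"dy":0,"dz":0,"wx":0,"wy":0,"wz":0,"gripper":255},{"dx":0,"dy":0,"dz":0,"wx":0,"wy":0,"wz":0,"gripper":255},{"dx":0,"dy":0,"dz":0,"wx":0,"wy":0,"wz":0,"gripper":255}]'

```text
time: 21.73
tool_pos: [0.5315, 0.0567, 0.1107]
ee_rot: [3.141, 0.003, 0.032]
wrist_force: [-7.4, -1.0, 3.9]
width: 0.0008
finger_force: 3.8
```

carry_out --deltas '[{"dx":0.03,"dy":0,"dz":0,"wx":0,"wy":0,"wz":0,"gripper":255},{"dx":0,"dy":0,"dz":0,"wx":0,"wy":0,"wz":0,"gripper":255},{"dx":0,"dy":0,"dz":0,"wx":0,"wy":0,"wz":0,"gripper":255}]'

```text
time: 21.98
tool_pos: [0.5318, 0.0568, 0.1107]
ee_rot: [3.141, 0.004, 0.032]
wrist_force: [-9.9, -0.9, 4.5]
width: 0.0006
finger_force: 4.4
```

The buffer is reached, so I'm backing off 30 mm to see whether the tray stays.

carry_out --deltas '[{"dx":-0.1,"dy":0,"dz":0,"wx":0,"wy":0,"wz":0,"gripper":255},{"dx":-0.1,"dy":0,"dz":0,"wx":0,"wy":0,"wz":0,"gripper":255},{"dx":-0.1,"dy":0,"dz":0,"wx":0,"wy":0,"wz":0,"gripper":255},{"dx":-0.1,"dy":0,"dz":0,"wx":0,"wy":0,"wz":0,"gripper":255},{"dx":-0.1,"dy":0,"dz":0,"wx":0,"wy":0,"wz":0,"gripper":255},{"dx":-0.1,"dy":0,"dz":0,"wx":0,"wy":0,"wz":0,"gripper":255},{"dx":-0.1,"dy":0,"dz":0,"wx":0,"wy":0,"wz":0,"gripper":255},{"dx":-0.1,"dy":0,"dz":0,"wx":0,"wy":0,"wz":0,"gripper":255},{"dx":-0.1,"dy":0,"dz":0,"wx":0,"wy":0,"wz":0,"gripper":255},{"dx":-0.1,"dy":0,"dz":0,"wx":0,"wy":0,"wz":0,"gripper":255},{"dx":-0.1,"dy":0,"dz":0,"wx":0,"wy":0,"wz":0,"gripper":255},{"dx":-0.1,"dy":0,"dz":0,"wx":0,"wy":0,"wz":0,"gripper":255},{"dx":0,"dy":0,"dz":0,"wx":0,"wy":0,"wz":0,"gripper":255}]'

```text
time: 23.07
tool_pos: [0.509, 0.056, 0.1107]
ee_rot: [3.142, 0.0, 0.032]
wrist_force: [0.1, 0.0, -1.4]
width: -0.0001
finger_force: 0.0
```

carry_out --deltas '[{"dx":-0.3,"dy":0,"dz":0,"wx":0,"wy":0,"wz":0,"gripper":255},{"dx":-0.8,"dy":0,"dz":0,"wx":0,"wy":0,"wz":0,"gripper":255},{"dx":-1,"dy":0,"dz":0,"wx":0,"wy":0,"wz":0,"gripper":255},{"dx":-1,"dy":0,"dz":0,"wx":0,"wy":0,"wz":0,"gripper":255},{"dx":-1,"dy":0,"dz":-0.5,"wx":0,"wy":0,"wz":0,"gripper":255},{"dx":-0.5,"dy":0,"dz":-1,"wx":0,"wy":0,"wz":0,"gripper":255},{"dx":0,"dy":0,"dz":-1,"wx":0,"wy":0,"wz":0,"gripper":255},{"dx":0,"dy":0,"dz":-1,"wx":0,"wy":0,"wz":0,"gripper":255},{"dx":0,"dy":0,"dz":0,"wx":0,"wy":0,"wz":0,"gripper":255},{"dx":0,"dy":0,"dz":0,"wx":0,"wy":0,"wz":0,"gripper":255}]'

```text
time: 23.9
tool_pos: [0.4177, 0.0531, 0.1816]
ee_rot: [3.141, -0.003, 0.032]
wrist_force: [-0.4, -0.3, -0.8]
width: 0.0007
finger_force: 0.0
```

```bash
python3 - <<'E'
from h import *
s=snap('side','s7');c=cv2.resize(s[230:410,200:440],(800,600),interpolation=3)
cv2.imwrite('pics/c7.png',c[:,:,::-1]);o=robot.get_obs();print(o['tool_pos'],o['wrist_force'])
E
```

```text
[0.41702526 0.0530789  0.18024321] [-0.55710303  0.04235992 -0.84102221]
```

View pics/c7.png

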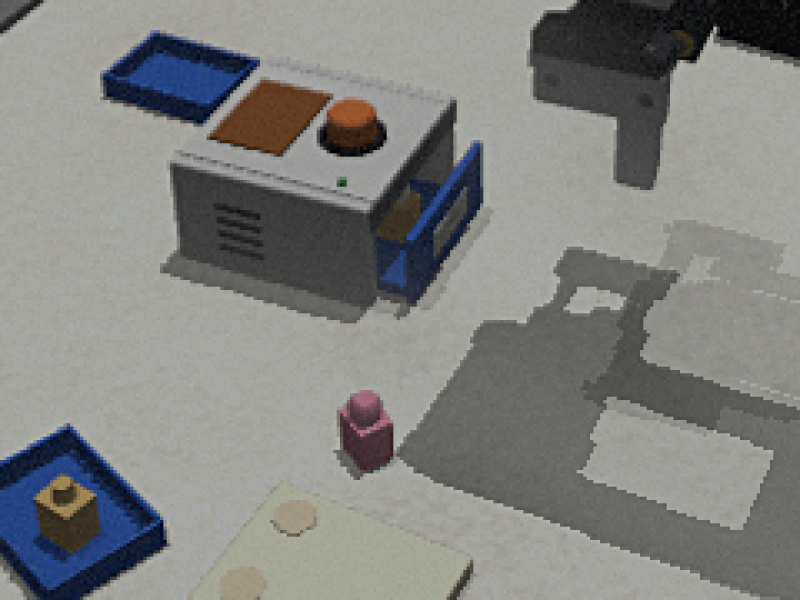

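The tray is held shut, with its panel edge at column 344 as it was at the start. The die is inside, nothing is touching, and the other things are undisturbed.

```bash
python3 -c "
from bench import robot
print(robot.close_job())"
```

```text
the job is handed in; nothing more can be done
None
```

The job is handed in: I pressed the button, stood the crowned die upright in the tray and let go, then pushed the tray in until the latch held, with the highest contact force I read about 12 N. The final image shows the tray shut with the die aboard; no verdict came back.

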